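# Set the spring tension on the white-key tester

### The arm

A 7-joint arm with a two-finger parallel gripper is mounted at the origin on a cart in front of the work surface, level with it; the furniture and walls round the work are solid. World frame = base frame: x ahead of the robot, y to its left, z up, the work surface at z = 0. Lengths are in m, angles in rad, forces in N, time in s.
With the tool pointing down it reaches from about 0.35 to 0.9 m from the base axis. Payload 8.1 kg.
Tool frame: the origin (TCP) lies on the centre line of the jaws, within the pads' length; the fingertips stand 22 mm ahead of it and the grasp point (between the pads) lies 3 mm ahead of it (arm.finger_overhang is the distance from the TCP to the fingertips, in m); z points along the fingers, y is the direction in which the jaws open and shut (so a half turn about z gives the same grasp; the last joint's range is limited). The gripper opens to 92 mm and grips with 3 to 60 N. Pads are 19 mm wide; open, the fingers measure 130 mm over their backs; the gripper's body (75 mm by 190 mm) begins 47 mm behind the grasp point.
Start: joints at [-1.241, 0.434, 0.025, 1.573, -0.012, 1.134, -0.075], TCP at [0.262, 0.567, 0.249] pointing down, gripper open.
Joint ranges: [-2.62, 2.62], [-0.44, 2.09], [-1.27, 1.32], [0.08, 2.57], [-1.32, 4.46], [0.12, 2], [-2.74, 2.74]. Speed limits (rad/s): [2.22, 2.22, 3.01, 3.01, 3.14, 3.14, 3.14].

### API

Orientations are given as a rotation vector (axis times angle).
In Python, from cell import arm gives the robot as it stands. The module is installed in compiled form; this text tells all that it offers.
- The arm moves only by the tool step_arm, never from a script. Its argument "plan" is a list of rows, each an object of numbers: "wx", "wy", "wz": the turn, a rotation vector about the tool's x, y, z in units of 6 degrees (1.0 is 6 degrees); "tx", "ty", "tz": the shift along the tool's x, y, z in cm; "hand": the opening, from 0 (shut) to 1 (fully open). A call has exactly 10 rows; each row shifts and turns the commanded pose from where the row before left it, along the tool's axes as they then stand; what a row does not reach is not made up. A row lasts 1/12 s, in which the tool goes at most 41.7 mm and 7.16 degrees, less where a joint would pass 70% of its speed; a pose out of reach is approached as far as the arm can. A call is refused whole if a number of a shift passes 4.17 or a number of a turn 1, either way. A call with a gripper value outside its range is refused whole. The fingers move at their own pace and stop on an object; "force" is the grip in N (left out, the last holds). Time passes only in rows, so rows that do not move let the fingers close, or fill a call up. It gives the time, the measured TCP pose, the force and the opening at its end, in the units of the state.
- arm.observe(): the state, without advancing time (a new reading comes with each control period).
- arm.get_image(name): name is "scene" or "top"; returns (picture, depth): 480x640x3 uint8, red, green, blue; 480x640 float32, m along the optical axis (not along the pixel's ray), 0 where there is no reading.
- arm.calibration(name): a dict with "mtx" (3x3 intrinsics, pixels), "R" (3x3) and "t" (3): a world point X has camera coordinates R X + t. Camera axes: x right, y down, z forward; pixel columns grow to the right and rows downward; lengths in m; the calibration is good to about 2 mm. A picture is of the moment at which its call begins. calibration takes no time and is no camera call.
- arm.sign_off(): hands the job in, once; it reports no verdict.
The state is a dict: "clock": time; "joints": joint angles; "dq": joint speeds; "joint_efforts": joint torques, N m; "position": TCP position; "ee_rot": TCP orientation; "force": force on the tool from outside, world axes, zero at the start; "ft_torque": the same for the moment, N m; "width": opening from 0.0 (shut) to 1.0 (fully open).
Only numpy, scipy, OpenCV 4.12 (cv2) and the standard library are available. Lean on these libraries where they do the work, as an engineer would, in place of code of your own. Each camera call takes 0.05 s, during which the arm holds its last target.

### The job

Two spring testers for keyboard keys stand on the bench: the one with the white knob is for white keys, the one with the black knob for black keys. Turn the white knob clockwise until that tester's red sprung pointer points at its green set mark, then let go. Work by the knob and do not push the pointer itself, and leave the black-knob tester's setting as it is.

Things in the scene. Friction and masses are not known exactly. Their poses are not given: they have to be found in the camera images.
- white_grip (a point): white tension knob: centre of its grip bar on its upright axis, 57 mm above the bench. Bar 42 mm long (x) and 14 mm thick (y), from 28 mm below this point to 12 mm above; under it a skirt 46 mm across. Turns clockwise from above, 1.65 rad from its slack stop; friction (0.06 N m) holds it. 1 rad clockwise swings the pointer 0.6 rad counter-clockwise. It stands on a fixed grey plate.
- white_pointer: red sprung pointer with a brass gear on the white-knob tester (grey plate 200 x 140 mm, 12 mm high; all but the knob is under 32 mm above the bench). Origin: its pivot on the plate's top, 55 mm from the knob's axis; x runs along the pointer to its tip, 90 mm out; z up. It lies flat over a pale scale with ticks; its spring is weak.
- white_mark: green set mark of the white-knob tester: a clip fixed on its scale, 9 mm wide, 16 mm high. Its origin is at the pointer's pivot and x points from there to the clip (95 to 107 mm out), so the pointer points at it when their x axes agree.
- black_tip (a point): tip of the red pointer of the other tester, which is alike but has a black knob and is not to be changed; 90 mm from that pointer's pivot, x along the pointer.

How it is judged:
By the outcome, as a careful person would: the job done as asked, in the order asked, and still so for the second after the job is handed in, with the robot touching nothing.
It also fails if it takes over 29 s, if anything falls off the work surface, if the arm or the gripper's body presses on something with over 40 N, if the wrist force passes 120 N, or if a joint passes its speed limit or range.

## Working session

There is one attempt and no reset: what is moved stays moved. The work goes in short steps, Python scripts to look and compute and a tool call to move; the robot and the scene stay as the last step left them, time stands still between calls to the robot, and variables do not carry over. Pictures are saved under pics/ and viewed, and the job is handed in when it is done.

Besides the shell and the picture viewer there is one more tool, called after "Request:" as name(argument=value, ...), one argument or row to a line, values as JSON. step_arm: Moves the arm, as the interface text tells. Its arguments: {"type":"object","properties":{"plan":{"type":"array"},"force":{"type":"number"}},"required":["plan"]}

```bash
mkdir -p pics
python3 - <<'E'
from cell import arm
import cv2,numpy as np
for n in ("scene","top"):
    p,d=arm.get_image(n); c=arm.calibration(n)
    cv2.imwrite(f"pics/{n}0.png",p[:,:,::-1]); np.savez(f"{n}0.npz",p=p,d=d,**c)
    print(n,c)
print(arm.observe(),arm.finger_overhang)
E
```

```text
scene {'mtx': array([[616.56102702,   0.        , 323.91382976],
       [  0.        , 616.56102702, 231.30955011],
       [  0.        ,   0.        ,   1.        ]]), 'R': array([[ 0.38455393, -0.92309424,  0.00391152],
       [-0.64688692, -0.27250612, -0.71223432],
       [ 0.65852532,  0.2713622 , -0.70193088]]), 't': array([-0.22241123,  0.40312243,  0.54745499])}
top {'mtx': array([[577.46387108,   0.        , 322.72674031],
       [  0.        , 577.46387108, 245.73005129],
       [  0.        ,   0.        ,   1.        ]]), 'R': array([[-0.02467368, -0.99957213, -0.01570872],
       [-0.99311337,  0.02630841, -0.1141652 ],
       [ 0.11452963,  0.01278367, -0.99333758]]), 't': array([0.01442957, 0.56117946, 0.91100445])}
{'clock': 0.1, 'joints': array([-1.24057734,  0.43514862,  0.02498051,  1.57401128, -0.01160018,
        1.13399456, -0.07511587]), 'dq': array([-0.0017038 , -0.00334036,  0.00043153, -0.0022567 ,  0.00026019,
        0.00070321,  0.00053858]), 'joint_efforts': array([ 3.00092630e-03, -6.69127107e+01,  9.87837687e-01, -3.15141821e+01,
       -6.05225866e-02,  3.74737568e-02,  7.34807509e-05]), 'position': array([0.26201382, 0.56695399, 0.24802441]), 'ee_rot': array([-6.74679226e-01, -3.06811216e+00,  2.20845540e-03]), 'force': array([-0.29516311,  0.2618563 , -0.77413612]), 'ft_torque': array([0.03847969, 0.01224736, 0.02833653]), 'width': 1.0015563095182858} 0.022
```

View pics/top0.png

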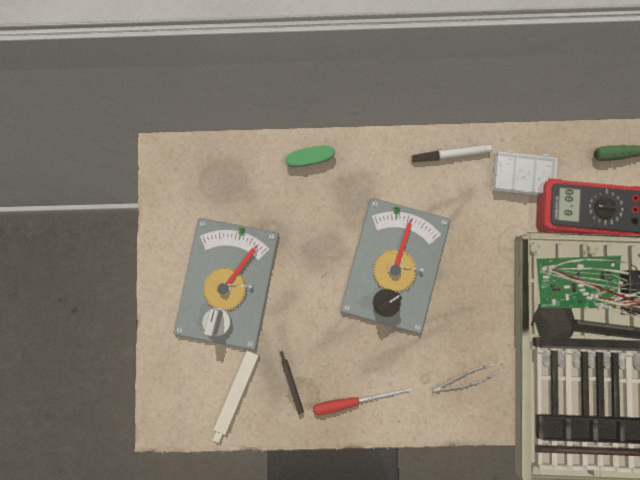

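View pics/scene0.png

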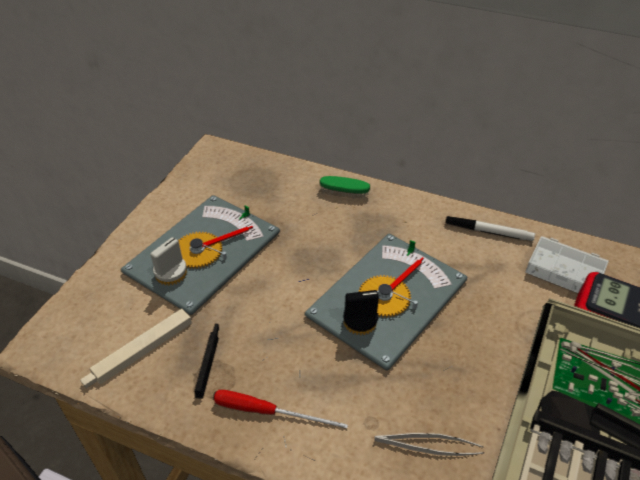

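Run:
```python
import cv2
p=cv2.imread("pics/top0.png"); cv2.imwrite("pics/top0c.png",cv2.resize(p[210:360,165:290],None,fx=4.0*1,fy=4.0,interpolation=cv2.INTER_CUBIC))
p=cv2.imread("pics/scene0.png"); cv2.imwrite("pics/scene0c.png",cv2.resize(p[185:320,110:290],None,fx=4.4,fy=4.4,interpolation=cv2.INTER_CUBIC))
```

```text
(no output)
```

View pics/top0c.png

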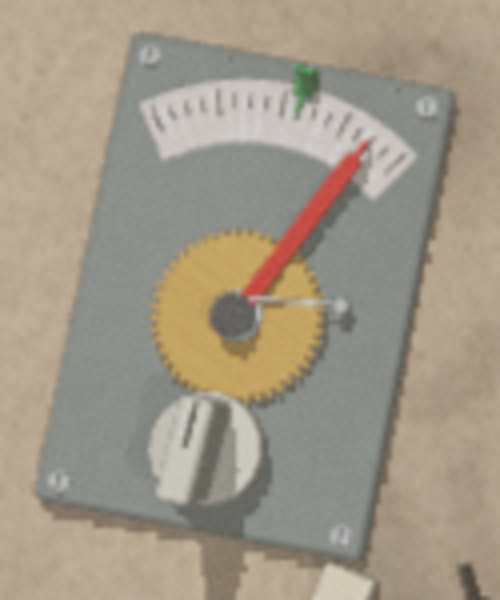

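View pics/scene0c.png

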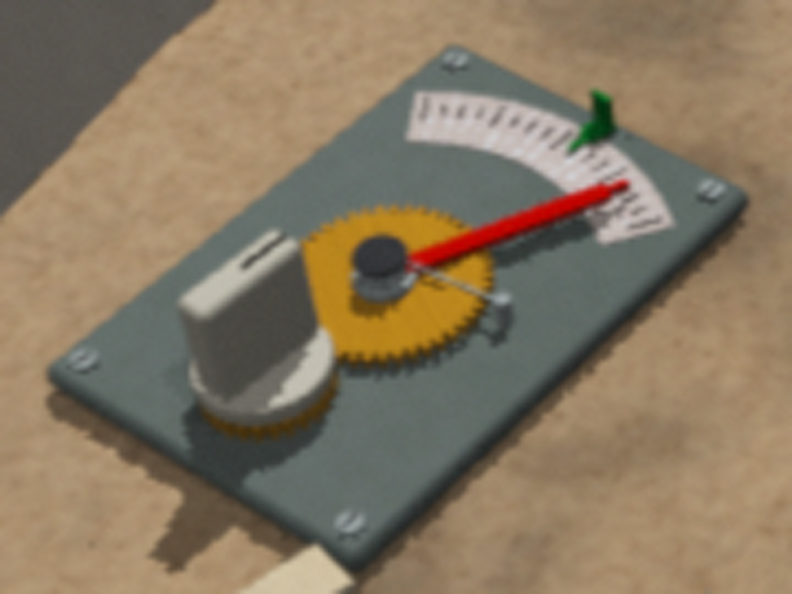

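```bash
cat > h.py <<'E'
import numpy as np,cv2
from cell import arm
def ray(n,u,v,z):
    c=arm.calibration(n); K,R,t=c["mtx"],np.array(c["R"]),np.array(c["t"])
    d=R.T@np.linalg.inv(K)@[u,v,1]; o=-R.T@t
    return o+d*(z-o[2])/d[2]
def cloud(n,d):
    c=arm.calibration(n); v,u=np.mgrid[:480,:640]
    P=np.stack([u,v,np.ones_like(u)],-1)@np.linalg.inv(c["mtx"]).T*d[...,None]
    return (P-c["t"])@c["R"]
E
python3 - <<'E'
from h import *
np.set_printoptions(precision=4,suppress=True)
T=lambda u,v,z:ray("top",165+u/4,210+v/4,z)
for nm,u,v,z in [("A",135,35,.012),("B",452,95,.012),("C",362,555,.012),("D",40,493,.012),("piv",235,315,.03),("tip",367,145,.022),("clipbase",297,115,.012),("cliptop",305,70,.028)]: print(nm,T(u,v,z))
S=lambda u,v,z:ray("scene",110+u/4.4,185+v/4.4,z)
for nm,u,v,z in [("piv",380,250,.03),("tip",625,185,.022),("clipbase",573,150,.012)]: print("S",nm,S(u,v,z))
for n,(a,b,c,e) in dict(top=(300,350,190,240),scene=(225,290,140,200)).items():
    f=np.load(n+"0.npz"); W=cloud(n,f["d"]); W=W[a:b,c:e].reshape(-1,3)
    P=W[(W[:,2]>.06)&(W[:,2]<.08)]
    if len(P)<5: print(n,len(P),W[:,2].max());continue
    r=cv2.minAreaRect((P[:,:2]*1000).astype(np.float32)); print(n,len(P),P.mean(0),r, np.percentile(P[:,2],[10,50,90]))
E
```

```text
A [0.6149 0.2079 0.012 ]
B [0.5859 0.0747 0.012 ]
C [0.3968 0.1146 0.012 ]
D [0.4251 0.2471 0.012 ]
piv [0.4954 0.1629 0.03  ]
tip [0.5646 0.1093 0.022 ]
clipbase [0.5792 0.1398 0.012 ]
cliptop [0.5957 0.1338 0.028 ]
S piv [0.496  0.1672 0.03  ]
S tip [0.5621 0.1111 0.022 ]
S clipbase [0.5797 0.1416 0.012 ]
top 257 [0.4428 0.176  0.0677] ((442.804443359375, 176.8930206298828), (14.668217658996582, 41.705379486083984), 75.6896743774414) [0.0647 0.0679 0.0701]
scene 334 [0.4375 0.1771 0.0667] ((439.4339294433594, 178.34002685546875), (15.142949104309082, 42.27412414550781), 74.80500793457031) [0.0618 0.0677 0.0697]
```

```bash
cat >> h.py <<'E'
from scipy.spatial.transform import Rotation as Ro
def rel(target=None):
    s=arm.observe(); R=Ro.from_rotvec(s["ee_rot"]); M=R.as_matrix()
    ya=np.degrees(np.arctan2(M[1,1],M[0,1]))
    print("t",s["clock"],"pos",s["position"],"yaxis ang",ya,"z",M[:,2],"F",s["force"],s["ft_torque"],"w",s["width"],"q7",s["joints"][6])
    if target is not None: print("rel cm tool",M.T@(np.array(target)-s["position"])*100)
E
python3 - <<'E'
from h import *
np.set_printoptions(precision=4,suppress=True)
rel([.4412,.1775,.2]); M=Ro.from_rotvec(arm.observe()["ee_rot"]).as_matrix(); print(M)
E
```

```text
t 0.1 pos [0.262 0.567 0.248] yaxis ang 65.19603949099465 z [-0.0005 -0.0013 -1.    ] F [-0.2952  0.2619 -0.7741] [0.0385 0.0122 0.0283] w 1.0015563095182858 q7 -0.07511587465899465
rel cm tool [-32.6031 -27.8287   4.846 ]
[[-0.9077  0.4195 -0.0005]
 [ 0.4195  0.9077 -0.0013]
 [-0.0001 -0.0014 -1.    ]]
```

Request:
step_arm(
  plan=[
    {"tx": -2.9,"ty": -2.5,"tz": 0.2,"hand": 1},
    {"tx": -2.9,"ty": -2.5,"tz": 0.2,"hand": 1},
    {"tx": -2.9,"ty": -2.5,"tz": 0.2,"hand": 1},
    {"tx": -2.9,"ty": -2.5,"tz": 0.2,"hand": 1},
    {"tx": -2.9,"ty": -2.5,"tz": 0.2,"hand": 1},
    {"tx": -2.9,"ty": -2.5,"tz": 0.2,"hand": 1},
    {"tx": -2.9,"ty": -2.5,"tz": 0.2,"hand": 1},
    {"tx": -2.9,"ty": -2.5,"tz": 0.2,"hand": 1},
    {"tx": -2.9,"ty": -2.5,"tz": 0.2,"hand": 1},
    {"wz": -0.9,"hand": 0.7},
  ],
  force=15,
)

```text
invalid input at $.plan[0]: expected keys wx, wy, wz, tx, ty, tz, hand
```

Run:
```python
from h import *
np.set_printoptions(precision=4,suppress=True)
rel([.4412,.1775,.061])
```

```text
t 0.1 pos [0.262 0.567 0.248] yaxis ang 65.19603949099465 z [-0.0005 -0.0013 -1.    ] F [-0.2952  0.2619 -0.7741] [0.0385 0.0122 0.0283] w 1.0015563095182858 q7 -0.07511587465899465
rel cm tool [-32.6013 -27.8091  18.746 ]
```

Request:
step_arm(
  plan=[
    {"wx": 0,"wy": 0,"wz": 0,"tx": -2.9,"ty": -2.5,"tz": 0.2,"hand": 1},
    {"wx": 0,"wy": 0,"wz": 0,"tx": -2.9,"ty": -2.5,"tz": 0.2,"hand": 1},
    {"wx": 0,"wy": 0,"wz": 0,"tx": -2.9,"ty": -2.5,"tz": 0.2,"hand": 1},
    {"wx": 0,"wy": 0,"wz": 0,"tx": -2.9,"ty": -2.5,"tz": 0.2,"hand": 1},
    {"wx": 0,"wy": 0,"wz": 0,"tx": -2.9,"ty": -2.5,"tz": 0.2,"hand": 1},
    {"wx": 0,"wy": 0,"wz": 0,"tx": -2.9,"ty": -2.5,"tz": 0.2,"hand": 1},
    {"wx": 0,"wy": 0,"wz": 0,"tx": -2.9,"ty": -2.5,"tz": 0.2,"hand": 1},
    {"wx": 0,"wy": 0,"wz": 0,"tx": -2.9,"ty": -2.5,"tz": 0.2,"hand": 1},
    {"wx": 0,"wy": 0,"wz": 0,"tx": -2.9,"ty": -2.5,"tz": 0.2,"hand": 1},
    {"wx": 0,"wy": 0,"wz": -0.9,"tx": -2.0,"ty": -2.0,"tz": 0.2,"hand": 0.7},
  ],
  force=15,
)

```text
clock: 0.93
position: [0.4155, 0.2238, 0.2286]
ee_rot: [0.535, 3.095, -0.001]
force: [0.3, -0.1, -0.1]
width: 0.963
```

Run:
```python
from h import *
np.set_printoptions(precision=4,suppress=True)
rel([.4412,.1775,.061])
```

```text
t 0.9333 pos [0.4155 0.2238 0.2286] yaxis ang 70.38149338376289 z [ 0.0003 -0.0008 -1.    ] F [ 0.2938 -0.1428 -0.0939] [-0.0783 -0.0531  0.023 ] w 0.9628591301183306 q7 0.6592927423000305
rel cm tool [-3.9659 -3.4827 16.762 ]
```

Request:
step_arm(
  plan=[
    {"wx": 0,"wy": 0,"wz": 0,"tx": -2.0,"ty": -1.7,"tz": 2.0,"hand": 0.7},
    {"wx": 0,"wy": 0,"wz": 0,"tx": -1.5,"ty": -1.3,"tz": 2.0,"hand": 0.7},
    {"wx": 0,"wy": 0,"wz": -0.85,"tx": 0,"ty": 0,"tz": 2.0,"hand": 0.7},
    {"wx": 0,"wy": 0,"wz": 0,"tx": 0,"ty": 0,"tz": 1.5,"hand": 0.7},
    {"wx": 0,"wy": 0,"wz": 0,"tx": 0,"ty": 0,"tz": 1.0,"hand": 0.7},
    {"wx": 0,"wy": 0,"wz": 0,"tx": 0,"ty": 0,"tz": 0,"hand": 0.7},
    {"wx": 0,"wy": 0,"wz": 0,"tx": 0,"ty": 0,"tz": 0,"hand": 0.7},
    {"wx": 0,"wy": 0,"wz": 0,"tx": 0,"ty": 0,"tz": 0,"hand": 0.7},
    {"wx": 0,"wy": 0,"wz": 0,"tx": 0,"ty": 0,"tz": 0,"hand": 0.7},
    {"wx": 0,"wy": 0,"wz": 0,"tx": 0,"ty": 0,"tz": 0,"hand": 0.7},
  ],
)

```text
clock: 1.77
position: [0.4379, 0.1875, 0.1445]
ee_rot: [0.391, 3.116, 0.001]
force: [-0.8, -0.4, -0.2]
width: 0.699
```

Run:
```python
from h import *
np.set_printoptions(precision=4,suppress=True)
rel([.4412,.1775,.061])
p,d=arm.get_image("scene"); cv2.imwrite("pics/s1.png",p[:,:,::-1])
```

```text
t 1.7667 pos [0.4379 0.1875 0.1445] yaxis ang 75.71006459337146 z [ 0.0012  0.0008 -1.    ] F [-0.7636 -0.3809 -0.2429] [0.0282 0.0052 0.0271] w 0.6992352034511333 q7 0.871309869579395
rel cm tool [-0.5598 -0.8987  8.3462]
```

View pics/s1.png

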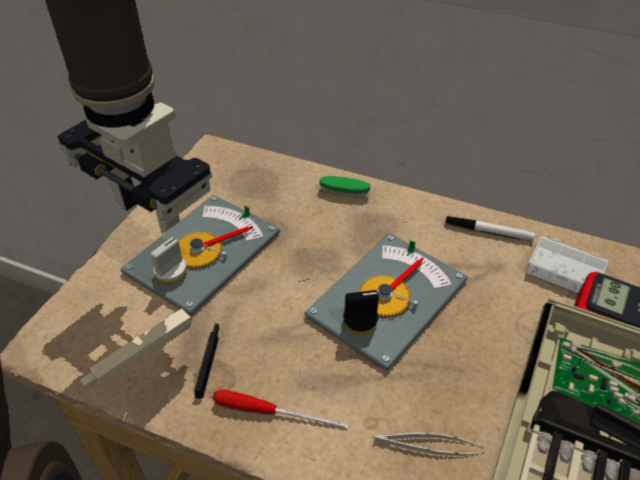

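Request:
step_arm(
  plan=[
    {"wx": 0,"wy": 0,"wz": 0,"tx": -0.56,"ty": -0.9,"tz": 1.0,"hand": 0.7},
    {"wx": 0,"wy": 0,"wz": 0,"tx": 0,"ty": 0,"tz": 1.8,"hand": 0.7},
    {"wx": 0,"wy": 0,"wz": 0,"tx": 0,"ty": 0,"tz": 1.8,"hand": 0.6},
    {"wx": 0,"wy": 0,"wz": 0,"tx": 0,"ty": 0,"tz": 1.5,"hand": 0.5},
    {"wx": 0,"wy": 0,"wz": 0,"tx": 0,"ty": 0,"tz": 1.2,"hand": 0.5},
    {"wx": 0,"wy": 0,"wz": 0,"tx": 0,"ty": 0,"tz": 0.8,"hand": 0.4},
    {"wx": 0,"wy": 0,"wz": 0,"tx": 0,"ty": 0,"tz": 0.2,"hand": 0.4},
    {"wx": 0,"wy": 0,"wz": 0,"tx": 0,"ty": 0,"tz": 0,"hand": 0.35},
    {"wx": 0,"wy": 0,"wz": 0,"tx": 0,"ty": 0,"tz": 0,"hand": 0.35},
    {"wx": 0,"wy": 0,"wz": 0,"tx": 0,"ty": 0,"tz": 0,"hand": 0.35},
  ],
)

```text
clock: 2.65
position: [0.4412, 0.1773, 0.0614]
ee_rot: [0.391, 3.116, 0.001]
force: [0.2, -1.0, 0.1]
width: 0.354
```

Run:
```python
from h import *
np.set_printoptions(precision=4,suppress=True)
rel([.4412,.1775,.061])
for n in ("scene","top"):
    p,d=arm.get_image(n); 
    q=p[180:330,100:300] if n=="scene" else p[200:360,140:310]
    cv2.imwrite(f"pics/{n}2.png",cv2.resize(q[:,:,::-1],None,fx=3.7,fy=3.7,interpolation=cv2.INTER_CUBIC))
```

```text
t 2.65 pos [0.4412 0.1773 0.0614] yaxis ang 75.69643608065776 z [ 0.0011  0.0006 -1.    ] F [ 0.2118 -0.9665  0.1148] [-0.0239 -0.0138 -0.0366] w 0.35408988417137016 q7 0.9240959034144215
rel cm tool [0.0031 0.0178 0.0442]
```

View pics/scene2.png

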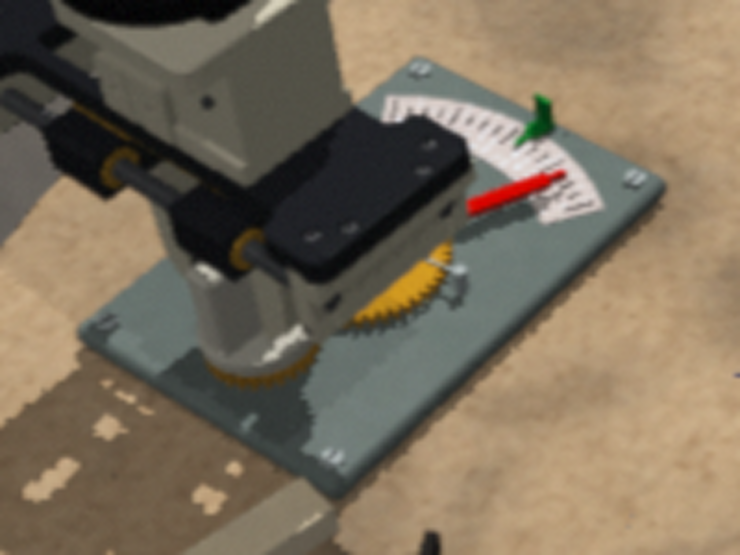

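View pics/top2.png

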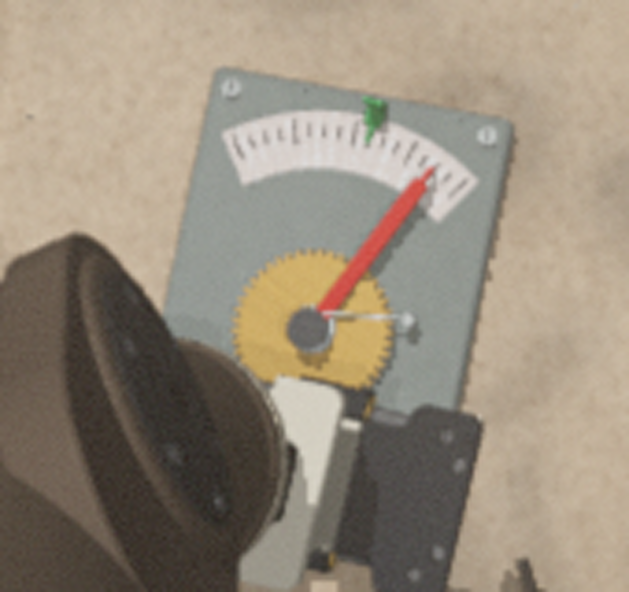

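Request:
step_arm(
  plan=[
    {"wx": 0,"wy": 0,"wz": 0,"tx": 0,"ty": 0,"tz": 0,"hand": 0.2},
    {"wx": 0,"wy": 0,"wz": 0,"tx": 0,"ty": 0,"tz": 0,"hand": 0},
    {"wx": 0,"wy": 0,"wz": 0,"tx": 0,"ty": 0,"tz": 0,"hand": 0},
    {"wx": 0,"wy": 0,"wz": 0,"tx": 0,"ty": 0,"tz": 0,"hand": 0},
    {"wx": 0,"wy": 0,"wz": 0,"tx": 0,"ty": 0,"tz": 0,"hand": 0},
    {"wx": 0,"wy": 0,"wz": 0,"tx": 0,"ty": 0,"tz": 0,"hand": 0},
    {"wx": 0,"wy": 0,"wz": 0.5,"tx": 0,"ty": 0,"tz": 0,"hand": 0},
    {"wx": 0,"wy": 0,"wz": 0.5,"tx": 0,"ty": 0,"tz": 0,"hand": 0},
    {"wx": 0,"wy": 0,"wz": 0.5,"tx": 0,"ty": 0,"tz": 0,"hand": 0},
    {"wx": 0,"wy": 0,"wz": 0.5,"tx": 0,"ty": 0,"tz": 0,"hand": 0},
  ],
  force=20,
)

```text
clock: 3.58
position: [0.441, 0.1779, 0.061]
ee_rot: [0.717, 3.058, 0.002]
force: [0.4, 4.7, 1.8]
width: 0.151
```

```bash
cat >> h.py <<'E'
def look(tag):
    rel([.4412,.1775,.061])
    p,d=arm.get_image("top"); np.savez(tag+".npz",p=p,d=d)
    cv2.imwrite(f"pics/{tag}.png",cv2.resize(p[210:310,165:290][:,:,::-1],None,fx=6,fy=6,interpolation=cv2.INTER_CUBIC))
E
python3 - <<'E'
from h import *
np.set_printoptions(precision=4,suppress=True)
look("t3")
E
```

```text
t 3.5833 pos [0.441  0.1779 0.061 ] yaxis ang 63.5942485608832 z [ 0.0008  0.001  -1.    ] F [0.4065 4.6982 1.7844] [0.8656 0.0065 0.0227] w 0.15074606312472558 q7 0.7638732632055846
rel cm tool [-0.0297 -0.0254 -0.0025]
```

View pics/t3.png

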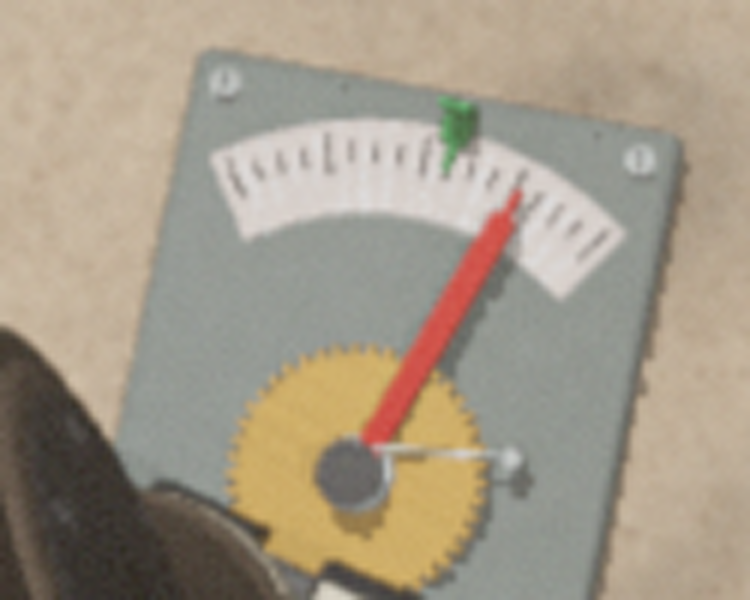

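```bash
cat >> h.py <<'E'
def redline(p,n="top",z=.024,box=(215,310,165,290)):
    a,b,c,e=box; h=cv2.cvtColor(np.ascontiguousarray(p),cv2.COLOR_RGB2HSV).astype(int)
    m=((h[...,0]<6)|(h[...,0]>172))&(h[...,1]>130)&(h[...,2]>110)
    k=np.zeros_like(m);k[a:b,c:e]=1;v,u=np.nonzero(m&k)
    W=np.array([ray(n,x,y,z)[:2] for x,y in zip(u,v)])
    l=cv2.fitLine((W*1000).astype(np.float32),cv2.DIST_HUBER,0,.01,.01).ravel()
    if l[0]<0:l[:2]*=-1
    return len(u),l,np.degrees(np.arctan2(l[1],l[0]))
E
python3 - <<'E'
from h import *
np.set_printoptions(precision=4,suppress=True)
f0=np.load("top0.npz");f3=np.load("t3.npz");fs=np.load("scene0.npz")
L=[redline(f["p"]) for f in (f0,f3)]
print(L, redline(fs["p"],"scene",box=(180,300,120,290)))
(_,a,_),(_,b,_)=L
t=np.linalg.solve(np.c_[a[:2],-b[:2]],b[2:]-a[2:]); piv=a[2:]+t[0]*a[:2]; print("pivot",piv)
for n,f,(r0,r1,c0,c1) in (("top",f0,(215,250,225,255)),("top",f3,(215,250,225,255)),("scene",fs,(195,230,230,260))):
    p=f["p"];h=cv2.cvtColor(p,cv2.COLOR_RGB2HSV).astype(int)
    m=(abs(h[...,0]-65)<25)&(h[...,1]>100); k=np.zeros_like(m);k[r0:r1,c0:c1]=1
    v,u=np.nonzero(m&k); W=cloud(n,f["d"])[v,u]*1000
    print(n,len(u))
    for x in sorted(zip(v,u,W.round(0).tolist(),np.degrees(np.arctan2(W[:,1]-piv[1],W[:,0]-piv[0])).round(1))): print(*x)
E
```

```text
[(183, array([  0.7873,  -0.6166, 532.9169, 135.6199], dtype=float32), np.float32(-38.067772)), (184, array([  0.857 ,  -0.5152, 535.6284, 140.2743], dtype=float32), np.float32(-31.013134))] (192, array([  0.7904,  -0.6126, 530.7299, 135.8637], dtype=float32), np.float32(-37.77788))
pivot [498.3901 162.661 ]
top 1
228 242 [595.0, 132.0, 30.0] -17.5
top 0
scene 58
206 245 [595.0, 140.0, 28.0] -13.5
206 246 [593.0, 137.0, 30.0] -15.1
206 247 [620.0, 152.0, 2.0] -5.0
207 245 [594.0, 139.0, 26.0] -13.7
207 246 [594.0, 138.0, 27.0] -14.5
207 247 [594.0, 136.0, 27.0] -15.4
207 248 [596.0, 135.0, 26.0] -15.9
208 245 [595.0, 140.0, 23.0] -13.2
208 246 [592.0, 137.0, 27.0] -15.6
208 247 [592.0, 135.0, 27.0] -16.3
208 248 [595.0, 135.0, 25.0] -16.3
209 245 [593.0, 139.0, 23.0] -14.1
209 246 [593.0, 138.0, 23.0] -14.8
209 247 [593.0, 135.0, 25.0] -16.1
209 248 [594.0, 134.0, 24.0] -16.5
210 245 [592.0, 139.0, 22.0] -14.2
210 246 [594.0, 138.0, 21.0] -14.4
210 247 [593.0, 136.0, 22.0] -16.0
210 248 [595.0, 135.0, 21.0] -15.9
211 245 [595.0, 141.0, 16.0] -12.7
211 246 [592.0, 137.0, 20.0] -15.2
2
[... 595 characters left out ...]
14 245 [589.0, 138.0, 16.0] -15.1
214 246 [590.0, 137.0, 16.0] -15.9
214 247 [592.0, 136.0, 14.0] -15.9
214 248 [592.0, 134.0, 15.0] -16.7
214 249 [595.0, 135.0, 12.0] -16.1
215 242 [585.0, 141.0, 16.0] -14.1
215 243 [-14.0, -244.0, 672.0] -141.6
215 244 [588.0, 139.0, 15.0] -14.9
215 245 [588.0, 137.0, 15.0] -15.8
215 246 [589.0, 136.0, 15.0] -16.5
215 247 [590.0, 135.0, 15.0] -16.9
215 248 [595.0, 136.0, 9.0] -15.3
216 242 [584.0, 141.0, 15.0] -14.4
216 243 [587.0, 141.0, 13.0] -14.0
216 244 [585.0, 138.0, 15.0] -16.1
216 245 [585.0, 136.0, 16.0] -17.3
217 240 [582.0, 143.0, 14.0] -13.0
217 241 [582.0, 141.0, 15.0] -14.4
217 242 [582.0, 140.0, 15.0] -15.4
218 240 [580.0, 142.0, 14.0] -14.5
```

Request:
step_arm(
  plan=[
    {"wx": 0,"wy": 0,"wz": 0.5,"tx": 0,"ty": 0,"tz": 0,"hand": 0},
    {"wx": 0,"wy": 0,"wz": 0.5,"tx": 0,"ty": 0,"tz": 0,"hand": 0},
    {"wx": 0,"wy": 0,"wz": 0.5,"tx": 0,"ty": 0,"tz": 0,"hand": 0},
    {"wx": 0,"wy": 0,"wz": 0.5,"tx": 0,"ty": 0,"tz": 0,"hand": 0},
    {"wx": 0,"wy": 0,"wz": 0.5,"tx": 0,"ty": 0,"tz": 0,"hand": 0},
    {"wx": 0,"wy": 0,"wz": 0.5,"tx": 0,"ty": 0,"tz": 0,"hand": 0},
    {"wx": 0,"wy": 0,"wz": 0.4,"tx": 0,"ty": 0,"tz": 0,"hand": 0},
    {"wx": 0,"wy": 0,"wz": 0,"tx": 0,"ty": 0,"tz": 0,"hand": 0},
    {"wx": 0,"wy": 0,"wz": 0,"tx": 0,"ty": 0,"tz": 0,"hand": 0},
    {"wx": 0,"wy": 0,"wz": 0,"tx": 0,"ty": 0,"tz": 0,"hand": 0},
  ],
)

```text
clock: 4.47
position: [0.441, 0.1778, 0.0609]
ee_rot: [1.241, 2.886, 0.002]
force: [0.1, 5.1, 2.7]
width: 0.152
```

Run:
```python
from h import *
np.set_printoptions(precision=4,suppress=True)
look("t4"); 
L=[redline(np.load(f)["p"])[1] for f in ("top0.npz","t3.npz","t4.npz")]
for z in (.02,.024,.028):
  L=[redline(np.load(f)["p"],z=z)[1] for f in ("top0.npz","t3.npz","t4.npz")]
  N=np.array([[-l[1],l[0]] for l in L]); b=np.array([n@l[2:] for n,l in zip(N,L)])
  s=np.linalg.lstsq(N,b,rcond=None); print(z,"piv",s[0],s[1],[np.degrees(np.arctan2(l[1],l[0])) for l in L])
p,d=arm.get_image("scene"); np.savez("s4.npz",p=p,d=d)
cv2.imwrite("pics/s4.png",cv2.resize(p[190:270,180:300][:,:,::-1],None,fx=6.5,fy=6.5,interpolation=cv2.INTER_CUBIC))
```

```text
t 4.4667 pos [0.441  0.1778 0.0609] yaxis ang 43.46821149799299 z [ 0.0006  0.0008 -1.    ] F [0.1227 5.0547 2.666 ] [ 1.1544  0.0028 -0.0148] w 0.15228695719711816 q7 0.5000092224285967
rel cm tool [-0.0345 -0.0027 -0.0064]
0.02 piv [497.7529 163.9716] [0.0063] [np.float32(-38.054535), np.float32(-31.012947), np.float32(-18.472174)]
0.024 piv [497.6099 163.2133] [0.0079] [np.float32(-38.067772), np.float32(-31.013134), np.float32(-18.47339)]
0.028 piv [497.4189 162.4742] [0.0078] [np.float32(-38.067486), np.float32(-31.01335), np.float32(-18.4746)]
```

View pics/t4.png

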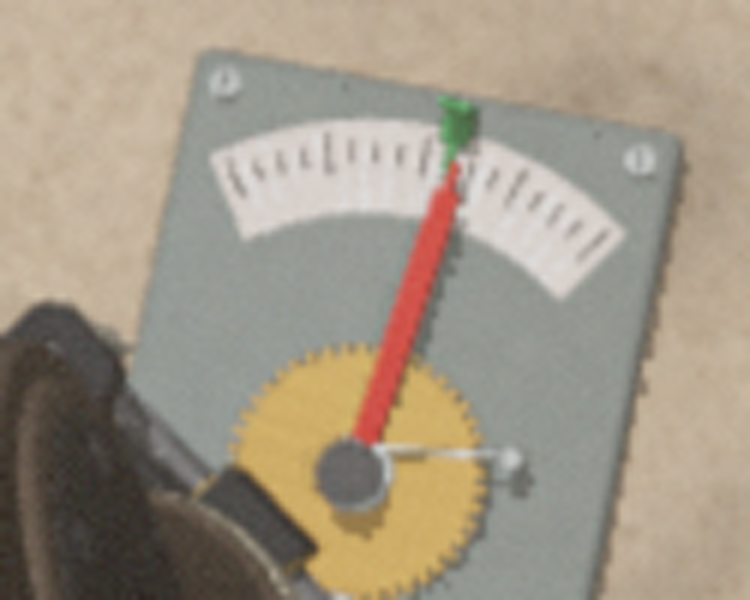

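View pics/s4.png

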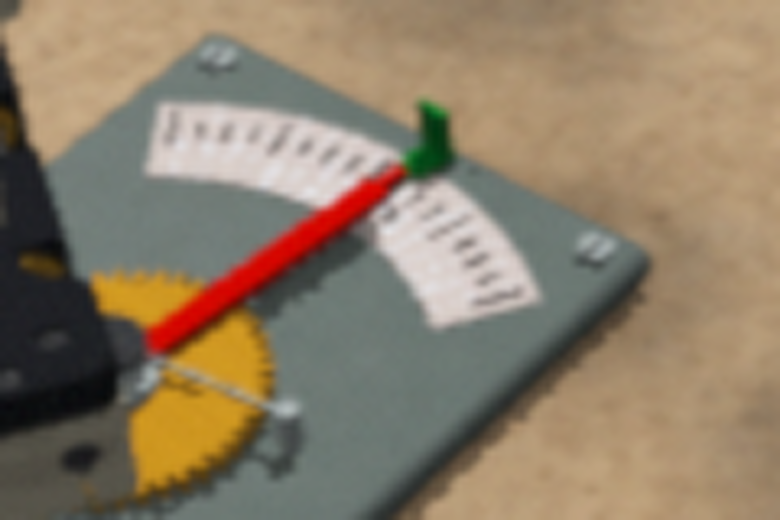

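Run:
```python
from h import *
np.set_printoptions(precision=4,suppress=True)
L=[redline(np.load(f)["p"],"scene",box=(180,300,b,290))[1] for f,b in (("scene0.npz",120),("s4.npz",190))]
N=np.array([[-l[1],l[0]] for l in L]); b=np.array([n@l[2:] for n,l in zip(N,L)])
print("scene piv",np.linalg.solve(N,b),[np.degrees(np.arctan2(l[1],l[0])) for l in L])
a=np.load("top0.npz")["p"][218:243,228:258][:,:,::-1]; s=np.load("scene0.npz")["p"][202:227,232:262][:,:,::-1]
o=np.hstack([cv2.resize(x,None,fx=13,fy=13,interpolation=cv2.INTER_CUBIC) for x in (a,s)])
cv2.imwrite("pics/clip.png",o)
```

```text
scene piv [494.475  163.9634] [np.float32(-37.77788), np.float32(-18.232481)]
```

View pics/clip.png

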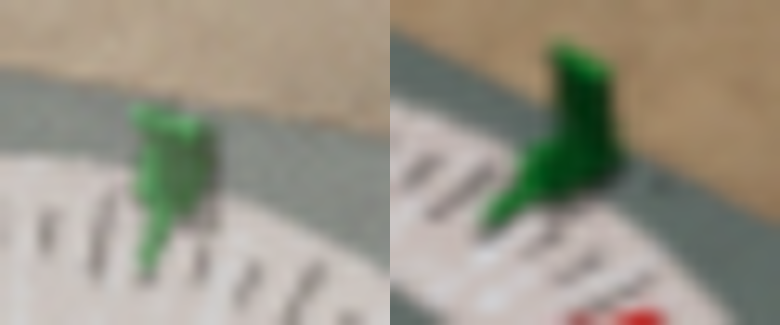

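Run:
```python
from h import *
for n,u,v,z,pv in (("top",238.85,238.15,.0145,(497.6,163.2)),("top",240.7,226.8,.028,(497.6,163.2)),("scene",239,219.1,.0145,(495.5,163.3)),("scene",246.3,205.9,.028,(495.5,163.3))):
    w=ray(n,u,v,z)*1000; r=w[:2]-pv; print(n,w,np.hypot(*r),np.degrees(np.arctan2(r[1],r[0])))
```

```text
top [579.86745379 140.09223588  14.5       ] 85.45117153315066 -15.689301434244795
top [596.88753235 134.72931937  28.        ] 103.28888486543428 -16.00023401544814
scene [576.67403641 141.92140233  14.5       ] 83.94205516794952 -14.754790396477064
scene [595.31279053 137.71313413  28.        ] 103.04019049874094 -14.37807807126598
```

Run:
```python
from h import *
for n,fn,b in (("top","top0.npz",(215,310,165,290)),("scene","scene0.npz",(180,300,120,290)),("top","t4.npz",(215,310,165,290)),("scene","s4.npz",(180,300,190,290))):
    f=np.load(fn);p=f["p"];h=cv2.cvtColor(p,cv2.COLOR_RGB2HSV).astype(int)
    m=((h[...,0]<6)|(h[...,0]>172))&(h[...,1]>150)&(h[...,2]>110);k=np.zeros_like(m);k[b[0]:b[1],b[2]:b[3]]=1
    m=cv2.erode((m&k).astype(np.uint8),np.ones((2,2)))>0
    C=cloud(n,f["d"]); W=C[m]
    print(n,len(W),np.percentile(W[:,2],[10,25,50,75,90]))
    hs=h; g=(np.abs(C[...,0]-.5)<.1)&(np.abs(C[...,1]-.16)<.08)&(abs(h[...,0]-100)<15)&(C[...,2]<.02); print(" plate z",np.median(C[g][:,2]),g.sum())
    x=W[:,:2]*1000; l=cv2.fitLine(x.astype(np.float32),cv2.DIST_HUBER,0,.01,.01).ravel(); print(l,np.degrees(np.arctan(l[1]/l[0])))
```

```text
top 94 [0.02005961 0.02086732 0.02176029 0.02294459 0.02405763]
 plate z nan 0
[  0.7885062  -0.6150268 530.8463    136.1484   ] -37.953865
scene 115 [0.02033203 0.02102215 0.0217915  0.02239026 0.02306222]
 plate z 0.012233827567639995 88
[  0.79750156  -0.6033169  531.6777     135.77184   ] -37.107822
top 102 [0.01897167 0.02023762 0.02154157 0.02289006 0.02391059]
 plate z nan 0
[ 9.4297528e-01 -3.3286270e-01  5.3732471e+02  1.4938748e+02] -19.442621
scene 115 [0.01982937 0.0206914  0.02147654 0.02247713 0.02312045]
 plate z 0.012664941171308593 89
[ 9.4706643e-01 -3.2103768e-01  5.3799585e+02  1.5014651e+02] -18.72569
  return _methods._mean(a, axis=axis, dtype=dtype,
  ret = ret.dtype.type(ret / rcount)
```

Run:
```python
from h import *
for n,fn,b,pts,k in (("top","t4.npz",(215,310,165,290),((238.85,238.15,.0145),(240.7,226.8,.028)),0),("scene","s4.npz",(180,300,190,290),((239,219.1,.0145),(246.3,205.9,.028)),0)):
    l=redline(np.load(fn)["p"],n,.0217,b)[1]
    for u,v,z in pts:
        w=ray(n,u,v,z)[:2]*1000-l[2:]; print(n,"along",w@l[:2],"lateral",l[0]*w[1]-l[1]*w[0])
```

```text
top along 40.44328837580278 lateral 3.6696387796234458
top along 58.28565769382395 lateral 3.9758977173726553
scene along 38.17866055955525 lateral 2.8432532613818875
scene along 57.198304294575784 lateral 4.677872669318374
```

Request:
step_arm(
  plan=[
    {"wx": 0,"wy": 0,"wz": 0.3,"tx": 0,"ty": 0,"tz": 0,"hand": 0},
    {"wx": 0,"wy": 0,"wz": 0.3,"tx": 0,"ty": 0,"tz": 0,"hand": 0},
    {"wx": 0,"wy": 0,"wz": 0,"tx": 0,"ty": 0,"tz": 0,"hand": 0},
    {"wx": 0,"wy": 0,"wz": 0,"tx": 0,"ty": 0,"tz": 0,"hand": 0},
    {"wx": 0,"wy": 0,"wz": 0,"tx": 0,"ty": 0,"tz": 0,"hand": 0},
    {"wx": 0,"wy": 0,"wz": 0,"tx": 0,"ty": 0,"tz": 0,"hand": 0},
    {"wx": 0,"wy": 0,"wz": 0,"tx": 0,"ty": 0,"tz": 0,"hand": 0},
    {"wx": 0,"wy": 0,"wz": 0,"tx": 0,"ty": 0,"tz": 0,"hand": 0},
    {"wx": 0,"wy": 0,"wz": 0,"tx": 0,"ty": 0,"tz": 0,"hand": 0},
    {"wx": 0,"wy": 0,"wz": 0,"tx": 0,"ty": 0,"tz": 0,"hand": 0},
  ],
)

```text
clock: 5.4
position: [0.441, 0.1778, 0.061]
ee_rot: [1.331, 2.845, 0.002]
force: [0.6, 5.3, 2.6]
width: 0.151
```

```bash
cat >> h.py <<'E'
def check(k):
    look("t%d"%k); p,d=arm.get_image("scene"); np.savez("s%d.npz"%k,p=p,d=d)
    for n,fn,b,pts in (("top","t%d.npz"%k,(215,310,165,290),((238.85,238.15,.0145),(240.7,226.8,.028))),("scene","s%d.npz"%k,(180,300,190,290),((239,219.1,.0145),(246.3,205.9,.028)))):
        _,l,a=redline(np.load(fn)["p"],n,.0217,b); print(n,"ang",a)
        for (u,v,z),r in zip(pts,(85,103)):
            w=ray(n,u,v,z)[:2]*1000-l[2:]; x=l[0]*w[1]-l[1]*w[0]; print("  lateral",x,"deg",np.degrees(x/r))
    a=np.load("t%d.npz"%k)["p"][215:303,185:265][:,:,::-1]; s=p[195:260,190:270][:,:,::-1]
    s=cv2.copyMakeBorder(s,0,23,0,0,cv2.BORDER_CONSTANT)
    cv2.imwrite(f"pics/c{k}.png",cv2.resize(np.hstack([a,s]),None,fx=5,fy=5,interpolation=cv2.INTER_CUBIC))
E
python3 -c "
from h import *
check(5)"
```

```text
t 5.4 pos [0.44101181 0.1777677  0.06097033] yaxis ang 39.86396393484437 z [ 6.61549169e-04  9.56143645e-04 -9.99999324e-01] F [0.6238542  5.34949283 2.62140702] [ 1.12140522  0.07275305 -0.06437295] w 0.15133857688243452 q7 0.4530023885701677
rel cm tool [-0.03260915 -0.00271024 -0.00298052]
top ang -16.434374
  lateral 0.41866597199442523 deg 0.28220933201203396
  lateral 0.090122990999701 deg 0.05013268952794535
scene ang -16.379408
  lateral -0.18136426141960982 deg -0.12225184392765867
  lateral 1.0372250694396534 deg 0.5769768823694745
```

View pics/c5.png

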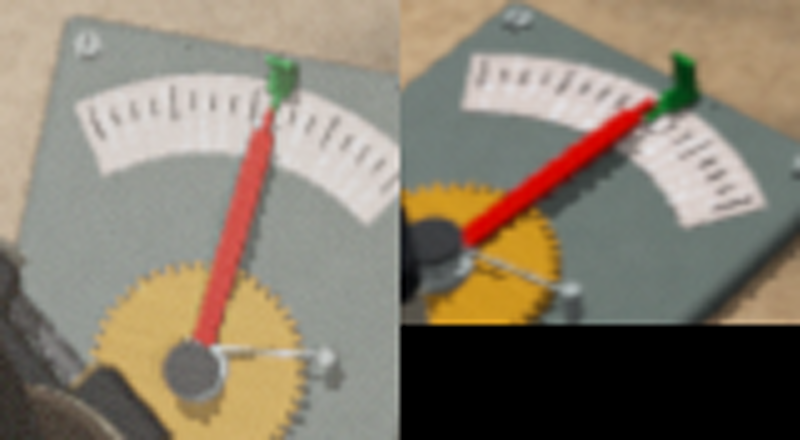

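Request:
step_arm(
  plan=[
    {"wx": 0,"wy": 0,"wz": 0,"tx": 0,"ty": 0,"tz": 0,"hand": 0.2},
    {"wx": 0,"wy": 0,"wz": 0,"tx": 0,"ty": 0,"tz": 0,"hand": 0.3},
    {"wx": 0,"wy": 0,"wz": 0,"tx": 0,"ty": 0,"tz": 0,"hand": 0.4},
    {"wx": 0,"wy": 0,"wz": 0,"tx": 0,"ty": 0,"tz": 0,"hand": 0.45},
    {"wx": 0,"wy": 0,"wz": 0,"tx": 0,"ty": 0,"tz": 0,"hand": 0.45},
    {"wx": 0,"wy": 0,"wz": 0,"tx": 0,"ty": 0,"tz": 0,"hand": 0.45},
    {"wx": 0,"wy": 0,"wz": 0,"tx": 0,"ty": 0,"tz": 0,"hand": 0.45},
    {"wx": 0,"wy": 0,"wz": 0,"tx": 0,"ty": 0,"tz": 0,"hand": 0.45},
    {"wx": 0,"wy": 0,"wz": 0,"tx": 0,"ty": 0,"tz": 0,"hand": 0.45},
    {"wx": 0,"wy": 0,"wz": 0,"tx": 0,"ty": 0,"tz": 0,"hand": 0.45},
  ],
)

```text
clock: 6.33
position: [0.4407, 0.1771, 0.0607]
ee_rot: [-1.335, -2.844, 0.0]
force: [0.3, 0.0, 0.6]
width: 0.449
```

```bash
python3 -c "
from h import *
check(6)"
```

```text
t 6.3333 pos [0.44070961 0.17705532 0.06071344] yaxis ang 39.70196105461145 z [-2.22948654e-05 -2.36151636e-05 -9.99999999e-01] F [0.25768808 0.01178738 0.57331023] [-0.05413039 -0.00715603 -0.01950891] w 0.4494764272666094 q7 0.45118560113768386
rel cm tool [ 0.00288659  0.06613446 -0.02865786]
top ang -16.411287
  lateral 0.3774258105930901 deg 0.2544106591328007
  lateral 0.04169410872586532 deg 0.02319316951991904
scene ang -16.371334
  lateral -0.21416377431651235 deg -0.1443609457991578
  lateral 1.0017386024484 deg 0.5572368358798714
```

View pics/c6.png

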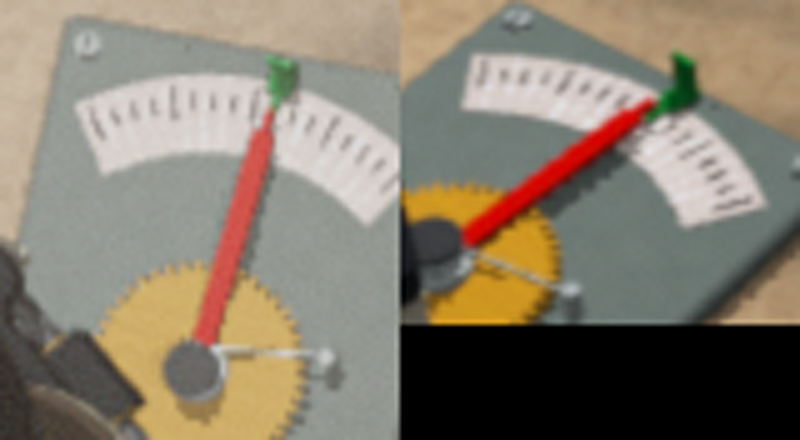

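Request:
step_arm(
  plan=[
    {"wx": 0,"wy": 0,"wz": 0,"tx": 0,"ty": 0,"tz": -0.5,"hand": 0.45},
    {"wx": 0,"wy": 0,"wz": 0,"tx": 0,"ty": 0,"tz": -1.0,"hand": 0.45},
    {"wx": 0,"wy": 0,"wz": 0,"tx": 0,"ty": 0,"tz": -1.5,"hand": 0.45},
    {"wx": 0,"wy": 0,"wz": 0,"tx": 0,"ty": 0,"tz": -2,"hand": 0.45},
    {"wx": 0,"wy": 0,"wz": 0,"tx": 0,"ty": 0,"tz": -2.5,"hand": 0.45},
    {"wx": 0,"wy": 0,"wz": 0,"tx": 0,"ty": 0,"tz": -2.5,"hand": 0.45},
    {"wx": 0,"wy": 0,"wz": 0,"tx": 0,"ty": 0,"tz": -1.5,"hand": 0.45},
    {"wx": 0,"wy": 0,"wz": 0,"tx": 0,"ty": 0,"tz": -0.5,"hand": 0.45},
    {"wx": 0,"wy": 0,"wz": 0,"tx": 0,"ty": 0,"tz": 0,"hand": 0.45},
    {"wx": 0,"wy": 0,"wz": 0,"tx": 0,"ty": 0,"tz": 0,"hand": 0.45},
  ],
)

```text
clock: 7.27
position: [0.4404, 0.1771, 0.1806]
ee_rot: [-1.335, -2.844, -0.0]
force: [-0.5, 0.6, -0.8]
width: 0.448
```

```bash
python3 -c "
from h import *
check(7)
b=(200,290,340,450)
for f in ('top0.npz','t7.npz'): print('black',redline(np.load(f)['p'],'top',.0217,b))
cv2.imwrite('pics/s7.png',np.load('s7.npz')['p'][:,:,::-1])
"
```

```text
t 7.2667 pos [0.44040429 0.17705835 0.18056477] yaxis ang 39.70821921769704 z [-8.18298196e-05  2.20209949e-04 -9.99999972e-01] F [-0.46998418  0.55654736 -0.83785722] [-0.068216    0.03955967  0.02840141] w 0.4477897488881823 q7 0.34633976833611047
rel cm tool [-0.01951029  0.08850094 11.95647992]
top ang -16.44902
  lateral 0.42241005337987936 deg 0.2847330974419165
  lateral 0.09842817917455093 deg 0.05475261409572069
scene ang -16.3485
  lateral -0.2467962973345461 deg -0.16635748513794424
  lateral 0.9615058664138161 deg 0.5348565837143805
black (178, array([ 9.4345284e-01, -3.3150685e-01,  5.6319354e+02, -1.3217749e+02],
      dtype=float32), np.float32(-19.360258))
black (175, array([ 9.4294572e-01, -3.3294654e-01,  5.6324402e+02, -1.3222739e+02],
      dtype=float32), np.float32(-19.447714))
```

View pics/s7.png

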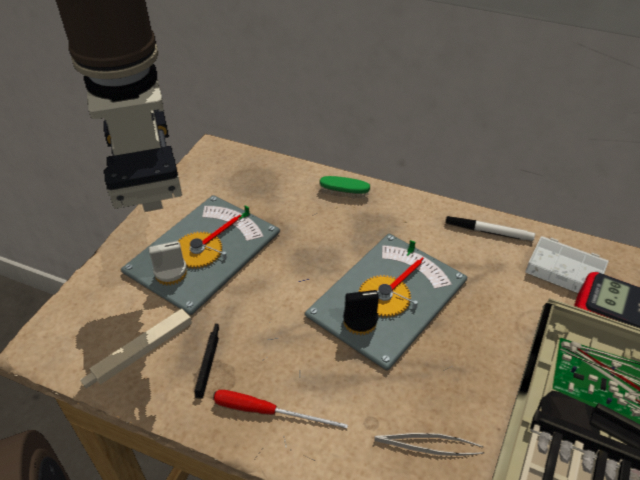

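The gripper is clear of everything. The white tester's pointer, with its tip near (240,217), meets the green clip near (245,212). The black tester is unchanged.

```bash
python3 -c "
from cell import arm
print(arm.sign_off())"
```

```text
the job is handed in; nothing more can be done
None
```

I gripped the white knob by its bar and turned it clockwise about 36° in stages. I stopped when the red pointer reached the green mark, then let go and raised the gripper clear. The job was handed in at about 7.3 s.

- **White tester:** the pointer did not visibly move when I let go or after the gripper was raised. The top camera puts it 0.05–0.3° short of the mark. The two readings from the scene camera disagree, at −0.2° and +0.5°. I took this as aligned within measurement error and made no further correction.
- **Black tester:** I did not touch it. Its pointer read −19.4° both before and after, within 0.1°.

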